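# Slide the lens-case tray across the gap onto the blue stand

### The job

Slide the small steel tray, with the contact lens case lying in it, off the white loading stand, across the open gap and onto the blue stand (not the yellow one), so that it ends lying squarely in the middle of the blue stand with no edge hanging over. Push it along level: do not lift it off the stands, do not let it tip or sag into the gap, and keep the lens case in the tray.

Things in the scene. Friction and masses are not known exactly. Their poses are not given: they have to be found in the camera images.
- tray: shallow bare steel tray with a rim, 91 (its x) x 126 (its y) x 16 mm high, 0.09 to 0.15 kg. Origin at the centre of its underside, z up. It starts on the white loading stand (deck 130 x 150 mm, top 50 mm above the worktop), its long side (y) within 6 degrees of the row of stands, so that a 91 mm end faces the blue stand across the gap
- case: contact lens case, off-white with one white and one blue screw cap, 36 x 72 x 18 mm, about 0.02 kg, lying loose in the tray. Origin at the centre of its underside
- blue_stand: fixed flat stand, blue deck 130 (its x) x 170 (its y) mm, no rim, top 50 mm above the worktop. Origin on the worktop under the deck's centre. Its y axis runs along the row of three parallel, equally high stands: white in the middle, blue at one end (either), a like yellow one with a gauze pack at the other; open gaps of 35 to 48 mm between the decks
Mind the look-alikes: they are no part of the job. Of the things shaped like the tray, the steel one is meant.

How it is judged:
By the outcome, as a careful person would: the job done as asked, in the order asked, and still so for the second after the job is handed in, with the robot touching nothing.
It also fails if it takes over 38 s, if anything falls off the work surface, if the arm or the gripper's body presses on something with over 40 N, if the wrist force passes 120 N, or if a joint passes its speed limit or range.

### The arm

A 6-joint arm with a two-finger parallel gripper is mounted at the origin on a cart in front of the work surface, level with it; the furniture and walls round the work are solid. World frame = base frame: x ahead of the robot, y to its left, z up, the work surface at z = 0. Lengths are in mm, angles in rad, forces in N, time in s.
With the tool pointing down it reaches from about 300 to 775 mm from the base axis. Payload 14.6 kg.
Tool frame: the origin (TCP) lies on the centre line of the jaws, within the pads' length; the fingertips stand ahead of it and the grasp point (between the pads) is the TCP (manip.tip_reach is the z of the fingertips in the tool frame, in mm); z points along the fingers, y is the direction in which the jaws open and shut (so a half turn about z gives the same grasp; the last joint's range is limited). The gripper opens to 94 mm and grips with 3 to 60 N. Pads are 16 mm wide; open, the fingers measure 119 mm over their backs; the gripper's body (75 mm by 177 mm) begins 78 mm behind the grasp point.
Start: joints at [1.058, 0.3, 1.521, -0, 1.321, -0.067], TCP at [237.145, 496.237, 224.446] pointing down, gripper open.
Joint ranges: [-3.03, 3.03], [-0.79, 2.21], [0.23, 2.52], [-1.04, 4.18], [0, 3.07], [-2.55, 2.55]. Speed limits (rad/s): [2.22, 2.22, 2.57, 3.14, 3.14, 3.14].

### API

Orientations are given as [roll, pitch, yaw] about the fixed x, y, z axes, in that order (R = Rz(yaw) Ry(pitch) Rx(roll)).
In Python, from cell import manip, camera, search_frame, masks_of, tip_of gives the robot as it stands.
- The arm moves only by the tool send_rows, never from a script. Its argument "plan" is a list of rows, each an object with "travel": the shift along the tool's x, y, z in mm, a list of three; "delta_rot": the turn, a rotation vector about the tool's x, y, z in degrees, a list of three; "fingers": the gripper's target within -1 to 1 (shut at 1, half-way at 0, fully open at -1). In form: [{"travel": [dx, dy, dz], "delta_rot": [wx, wy, wz], "fingers": fingers}, ...]. A call has 1 to 20 rows; each row shifts and turns the commanded pose from where the row before left it, along the tool's axes as they then stand; what a row does not reach is not made up. A row lasts 1/8 s, in which the tool goes at most 62.5 mm and 10.7 degrees, less where a joint would pass 70% of its speed; a pose out of reach is approached as far as the arm can. A call is refused whole if a number of a shift passes 62.5 or a number of a turn 10.7, either way. A call with a gripper value outside its range is refused whole. The fingers move at their own pace and stop on an object; "grip_force" is the grip in N (left out, the last holds). Time passes only in rows, so rows that do not move let the fingers close. It gives the time, the measured TCP pose, the force and the opening at its end, in the units of the state.
- manip.read_state(): the state, without advancing time (a new reading comes with each control period).
- camera(name): name is "side" or "top"; returns a dict with "color" (384x512x3 uint8, red, green, blue), "z_map" (384x512 float32, mm along the optical axis (not along the pixel's ray), 0 where there is no reading), "fov_y" (degrees; the focal length in pixels is half the picture's height over the tangent of half this angle, whatever the lens; pixels are square), "cx", "cy" (the principal point, pixels), "world_from_camera" (4x4, takes a point from camera to world coordinates). Camera axes: x right, y up, looking along -z (the intrinsics and any distortion apply to the point x, -y, -z); pixel columns grow to the right and rows downward; lengths in mm; the calibration is good to about 2 mm. A picture is of the moment at which its call begins.
- manip.sign_off(): hands the job in, once; it reports no verdict.
Trained networks look in the newest picture that a camera, given by its name, has taken for a name from the list of things; names that differ only in an ending like _2 or _b are one class to them, and where a whole thing is asked for, a point or a joint stands for the part that bears it (a point fixed in the world has none). Each returns a list of dicts, best first, with "confidence" (0 to 1); they miss things now and then, are a little off and sometimes report something else, mostly with a low value. They report only what shows in the picture. A call takes as long as a camera call. They do not tell look-alikes from the thing itself.
- search_frame(name, camera): "at" ([x, y, z] in mm, in the coordinates of the camera as it stood for that picture, good to about 4 mm: the middle of the surface that is visible of it).
- masks_of(name, camera): "region" (384x512 bool, what is visible of it).
- tip_of(name, camera): "at" ([x, y, z] in mm, in the coordinates of the camera as it stood for that picture, good to about 4 mm: a listed point, or the origin of a listed thing).
The state is a dict: "clock": time; "joints": joint angles; "qd": joint speeds; "effort": joint torques, N m; "eef_pos": TCP position; "eef_rot": TCP orientation; "wrist_force": force on the tool from outside, world axes, zero at the start; "moment": the same for the moment, N m; "finger_gap": finger opening in mm.
Only numpy, scipy, OpenCV 4.12 (cv2) and the standard library are available. Lean on these libraries where they do the work, as an engineer would, in place of code of your own. Each camera call takes 0.05 s, during which the arm holds its last target. There are 200 camera calls.

## Working session

There is one attempt and no reset: what is moved stays moved. The work goes in short steps, Python scripts to look and compute and a tool call to move; the robot and the scene stay as the last step left them, time stands still between calls to the robot, and variables do not carry over. Pictures are saved under pics/ and viewed, about 8 in all and at most 12, crops included, and the job is handed in when it is done.

Besides the shell and the picture viewer there is one more tool, called after "Emit:" by a JSON object that holds its "op" and its "data", one argument or row to a line. send_rows: Moves the arm, as the interface text tells. Its arguments: {"type":"object","properties":{"plan":{"type":"array"},"grip_force":{"type":"number"}},"required":["plan"]}

```bash
mkdir -p pics
cat > h.py <<'E'
import numpy as np, cv2
from cell import manip, camera, search_frame, masks_of, tip_of
def pts(c):
    h,w=c["z_map"].shape; f=h/2/np.tan(np.radians(c["fov_y"]/2))
    u,v=np.meshgrid(np.arange(w),np.arange(h)); z=c["z_map"]
    P=np.stack([(u-c["cx"])/f*z,-(v-c["cy"])/f*z,-z,np.ones_like(z)],-1)
    W=(P@np.array(c["world_from_camera"]).T)[...,:3]; W[z==0]=np.nan
    return W
def w(c,p): return (np.array(c["world_from_camera"])@np.r_[p,1])[:3].round(1)
E
python3 - <<'E'
from h import *
print({k:np.round(v,3) for k,v in manip.read_state().items()}, manip.tip_reach)
ims=[]
for n in ("top","side"):
    c=camera(n); print(n,[k for k in c if k not in("color","z_map")],c["fov_y"],c["cx"],c["cy"],np.round(c["world_from_camera"],3).tolist())
    np.savez(n+".npz",**{k:c[k] for k in ("color","z_map","fov_y","cx","cy","world_from_camera")})
    for t in("tray","case","blue_stand"):
        for d in search_frame(t,n): print(t,d["confidence"],w(c,d["at"]))
        for d in masks_of(t,n):
            r=d["region"]; v,u=np.nonzero(r); print("  mask",t,d["confidence"],r.sum(),u.mean().round(),v.mean().round(),np.nanmedian(pts(c)[r],0).round(1))
    cv2.imwrite(f"pics/{n}0.png",cv2.resize(c["color"][...,::-1],None,fx=1.5,fy=1.5))
E
```

```text
{'clock': np.float64(0.0), 'joints': array([ 1.058,  0.3  ,  1.522, -0.   ,  1.321, -0.067]), 'qd': array([ 0.   , -0.001,  0.   , -0.001,  0.001,  0.   ]), 'effort': array([-1.0000e-03, -5.3182e+01, -3.5273e+01,  7.1000e-02,  2.5000e-02,
       -0.0000e+00]), 'eef_pos': array([237.058, 496.031, 223.886]), 'eef_rot': array([-3.14 , -0.   ,  2.696]), 'wrist_force': array([-0.252,  0.207,  1.179]), 'moment': array([-0.043, -0.03 , -0.029]), 'finger_gap': np.float64(93.862)} 19.0
top ['fov_y', 'cx', 'cy', 'world_from_camera'] 47.16279271889134 247.7384556199342 187.07877750410572 [[0.01, 0.995, -0.098, 456.879], [-1.0, 0.008, -0.015, 154.634], [-0.014, 0.098, 0.995, 899.106], [0.0, 0.0, 0.0, 1.0]]
tray 0.73 [558.  389.4   2.4]
  mask tray 0.82 2674 140.0 180.0 [557.3 389.5   2.5]
  mask tray 0.7 2438 356.0 205.0 [508.4 -35.8  53. ]
case 0.77 [498.3 -38.6  72.6]
  mask case 0.71 692 358.0 208.0 [500.4 -41.8  69.8]
blue_stand 0.63 [ 505.  -233.1   50.9]
  mask blue_stand 0.7 6065 457.0 205.0 [ 508.6 -233.5   50.6]
side ['fov_y', 'cx', 'cy', 'world_from_camera'] 51.48684768374504 257.96076027357424 190.54115855054334 [[0.928, 0.201, -0.315, 246.563], [-0.373, 0.533, -0.76, -480.812], [0.015, 0.822, 0.569, 532.856], [0.0, 0.0, 0.0, 1.0]]
tray 0.86 [552.9 392.5   4.9]
tray 0.85 [509.8 -43.5  52.9]
  mask tray 0.84 1023 241.0 156.0 [557.5 392.8   3.6]
  mask tray 0.79 2316 299.0 251.0 [510.7 -41.9  53.5]
case 0.63 [497.  -51.1  69.6]
  mask case 0.69 737 297.0 252.0 [497.4 -51.1  66.6]
  mask blue_stand 0.74 8303 363.0 344.0 [ 511.9 -231.3   50.2]
```

View pics/top0.png

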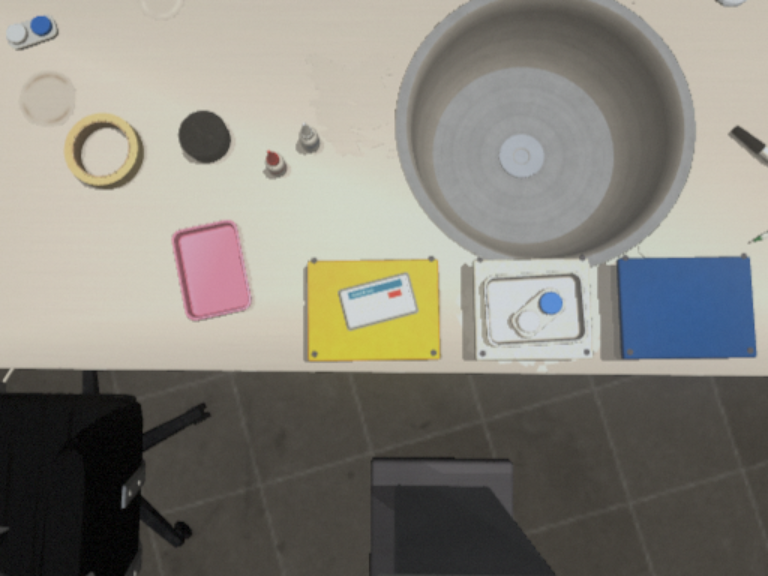

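View pics/side0.png

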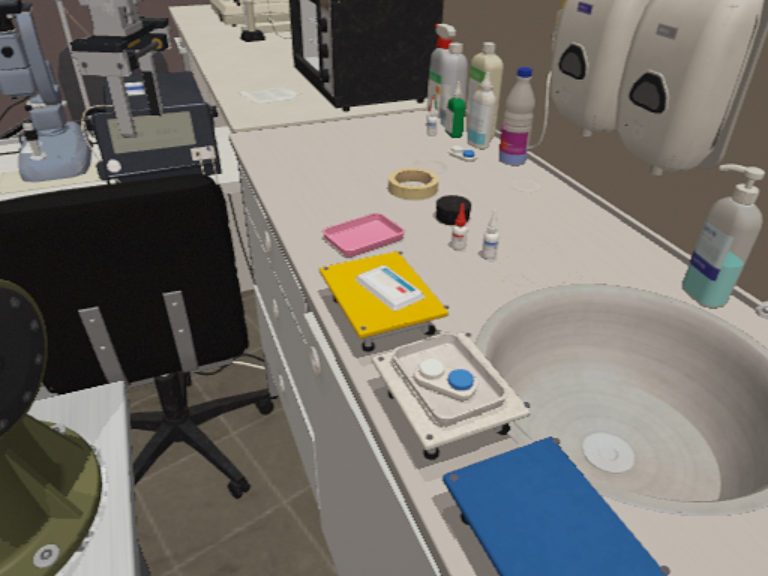

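Candidates for the tray in the top view are the steel one on the white stand (532,310) and the pink one on the worktop (212,270); steel is meant. For the case, it's the one in the tray (538,312), not the one at (30,30). The blue stand is at (686,307). Next I'll measure the edges and check a crop.

```bash
cat >> h.py <<'E'
def rect(q):
    (c,s,a)=cv2.minAreaRect(q.astype(np.float32)); 
    while a>45: a-=90; s=s[::-1]
    while a<-45: a+=90; s=s[::-1]
    return np.round(c,1),np.round(s,1),round(a,2)
def measure(cs=("top","side")):
    for n in cs:
        c=camera(n); W=pts(c); col=c["color"].astype(int); roi=(W[...,0]>400)&(W[...,0]<620)
        z=W[...,2]
        b=roi&(abs(z-50.5)<5)&(col[...,2]>col[...,0]+50)&(W[...,1]<-120)
        print(n,"blue",b.sum(),rect(W[b][:,:2]),np.median(z[b]).round(1))
        r=roi&(z>60.5)&(z<68.5)&(W[...,1]<60)&(W[...,1]>-330)
        m=np.zeros(r.shape,bool)
        for d in masks_of("tray",n):
            if np.nanmedian(z[d["region"]])>40: m|=d["region"]
        m=cv2.dilate(m.astype(np.uint8),np.ones((7,7)))>0
        r&=m
        if r.sum()>5: print(n,"tray rim",r.sum(),rect(W[r][:,:2]),np.percentile(W[r],[2,98],axis=0).round(1).tolist())
        for d in search_frame("case",n): print(n,"case",d["confidence"],w(c,d["at"]))
    return c
E
python3 - <<'E'
from h import *
measure()
c=np.load("top.npz"); W=pts(c); z=W[...,2]
cv2.imwrite("pics/crop.png",cv2.resize(c["color"][160:250,295:512,::-1],None,fx=3.6,fy=3.6,interpolation=cv2.INTER_CUBIC))
wd=(abs(z-50)<4)&(W[...,1]>-130)&(W[...,1]<55)&(W[...,0]<600)
print("white",rect(W[wd][:,:2]))
yd=(abs(z-50)<4)&(W[...,1]>60)&(W[...,1]<300)&(W[...,0]<600)
print("yel",rect(W[yd][:,:2]))
# profile along y at x=508
for x in(480,508,530):
    s=(abs(W[...,0]-x)<1.2)&(W[...,1]>-160)&(W[...,1]<80)
    print(x,[(int(a),int(b)) for _,a,b in W[s][::1]])
E
```

```text
top blue 5745 (array([ 510.1, -235.7]), array([127.8, 168.4]), 1.4) 50.7
top tray rim 780 (array([504.7, -38.7]), array([ 91. , 126.5]), 3.94) [[458.8, -101.0, 61.0], [550.2, 24.3, 68.2]]
top case 0.78 [497.3 -41.   71.2]
top case 0.26 [507.7 -37.7  54.1]
side blue 8046 (array([ 508.8, -235.5]), array([130.6, 163.3]), 1.36) 50.2
side tray rim 830 (array([504.4, -40.4]), array([ 92.3, 126.4]), 3.52) [[457.8, -103.9, 60.7], [550.0, 21.7, 67.5]]
side case 0.6 [497.7 -48.9  67.6]
white (array([507.2, -38.6]), array([133.9, 150.7]), 1.32)
yel (array([504.3, 165.7]), array([133.1, 168.8]), 1.05)
480 [(22, 67), (20, 65), (75, 0), (73, 0), (71, 1), (69, 1), (67, 1), (64, -1), (63, 0), (60, -1), (58, 0), (56, 0), (54, -1), (52, 0), (51, 2), (49, 1), (46, -2), (44, 0), (43, 2), (40, 0), (38, 0), (36, 0), (35, 3), (33, 3), (30, 1), (35, 46), (33, 50), (32, 52), (29, 49), (28, 51), (26, 50), (24, 53), (22, 50), (23, 69), (21, 67), (17, 55), (14, 52), (13, 52), (11, 52), (8, 50), (6, 49), (5, 52), (3, 50), (1, 51), (0, 53), (-2, 50), (-4, 50), (-6, 51), (-7, 53), (-9, 53), (-12, 49), (-13, 54), (
[... 3194 characters left out ...]
), (-93, 52), (-93, 56), (-94, 60), (-95, 62), (-96, 66), (-98, 64), (-105, 48), (-107, 49), (-108, 50), (-111, 49), (-152, 52), (-91, 50), (-105, 50), (-106, 51), (-108, 51), (-110, 50), (-149, 48), (-151, 48), (-153, 49), (-154, 51), (-156, 50), (-158, 52), (-159, 52), (77, 0), (75, 0), (73, 0), (71, 2), (69, 1), (67, 0), (65, 1), (62, 0), (61, 2), (58, 0), (57, 2), (55, 3), (52, 0), (50, -1), (48, 0), (46, 1), (44, 0), (42, 0), (40, 1), (38, 1), (36, 0), (34, 0), (32, 0), (-127, 2), (-130, 1), (-140, 2), (-145, 4), (-128, 1), (-129, 3), (-132, 0), (-133, 2), (-135, 2), (-136, 5), (-140, 0), (-142, 0), (-144, 2), (-146, 0), (-148, 0), (-150, 0), (-152, 0), (-155, -1), (-156, 0), (-158, 1)]
```

View pics/crop.png

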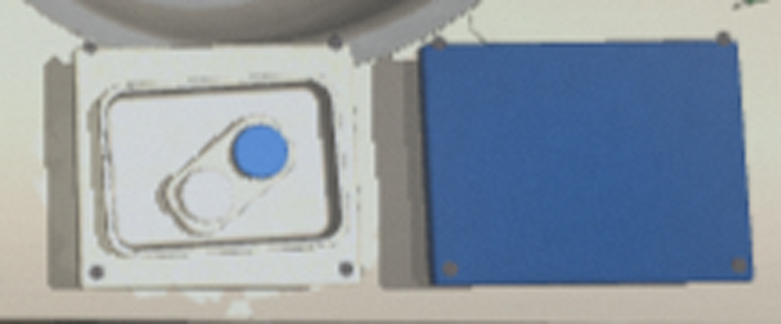

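Emit:
{"op": "send_rows", "data": {
  "plan": [
    {"travel": [0, 0, 0], "delta_rot": [0, 0, 10.5], "fingers": 0},
    {"travel": [0, 0, 0], "delta_rot": [0, 0, 10.5], "fingers": 0},
    {"travel": [0, 0, 0], "delta_rot": [0, 0, 10.5], "fingers": 0},
    {"travel": [0, 0, 0], "delta_rot": [0, 0, 10.5], "fingers": 0},
    {"travel": [0, 0, 0], "delta_rot": [0, 0, 10.5], "fingers": 0},
    {"travel": [0, 0, 0], "delta_rot": [0, 0, 10.5], "fingers": 0},
    {"travel": [-38, 21, 0], "delta_rot": [0, 0, 0], "fingers": 0},
    {"travel": [-38, 21, 0], "delta_rot": [0, 0, 0], "fingers": 0},
    {"travel": [-38, 21, 0], "delta_rot": [0, 0, 0], "fingers": 0},
    {"travel": [-38, 21, 0], "delta_rot": [0, 0, 0], "fingers": 0},
    {"travel": [-38, 21, 0], "delta_rot": [0, 0, 0], "fingers": 0},
    {"travel": [-38, 21, 0], "delta_rot": [0, 0, 0], "fingers": 0},
    {"travel": [-38, 21, 0], "delta_rot": [0, 0, 0], "fingers": 0},
    {"travel": [-38, 21, 0], "delta_rot": [0, 0, 0], "fingers": 0},
    {"travel": [-38, 21, 0], "delta_rot": [0, 0, 0], "fingers": 0},
    {"travel": [-38, 21, 0], "delta_rot": [0, 0, 0], "fingers": 0},
    {"travel": [-38, 21, 0], "delta_rot": [0, 0, 0], "fingers": 0},
    {"travel": [-34, 24, 0], "delta_rot": [0, 0, 0], "fingers": 0},
    {"travel": [0, 0, 0], "delta_rot": [0, 0, 0], "fingers": 0}
  ]
}}

```text
clock: 3.38
eef_pos: [504.4, 49.1, 224.2]
eef_rot: [-3.141, 0.0, 1.593]
wrist_force: [0.4, 0.4, -0.9]
finger_gap: 46.7
```

Emit:
{"op": "send_rows", "data": {
  "plan": [
    {"travel": [0, -1.5, 30], "delta_rot": [0, 0, 0], "fingers": 0},
    {"travel": [0, 0, 35], "delta_rot": [0, 0, 0], "fingers": 0},
    {"travel": [0, 0, 35], "delta_rot": [0, 0, 0], "fingers": 0},
    {"travel": [0, 0, 30], "delta_rot": [0, 0, 0], "fingers": 0},
    {"travel": [0, 0, 15], "delta_rot": [0, 0, 0], "fingers": 0},
    {"travel": [0, 0, 5], "delta_rot": [0, 0, 0], "fingers": 0},
    {"travel": [0, 0, 0], "delta_rot": [0, 0, 0], "fingers": 0}
  ]
}}

```text
clock: 4.25
eef_pos: [502.3, 51.0, 75.1]
eef_rot: [3.141, -0.0, 1.596]
wrist_force: [-1.5, -0.3, 0.2]
finger_gap: 46.7
```

Run:
```python
from h import *
c=camera("side"); cv2.imwrite("pics/s1.png",cv2.resize(c["color"][150:384,200:460,::-1],None,fx=2.3,fy=2.3))
c=camera("top"); cv2.imwrite("pics/t1.png",cv2.resize(c["color"][140:270,200:512,::-1],None,fx=2.4,fy=2.4))
```

```text
(no output)
```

View pics/s1.png

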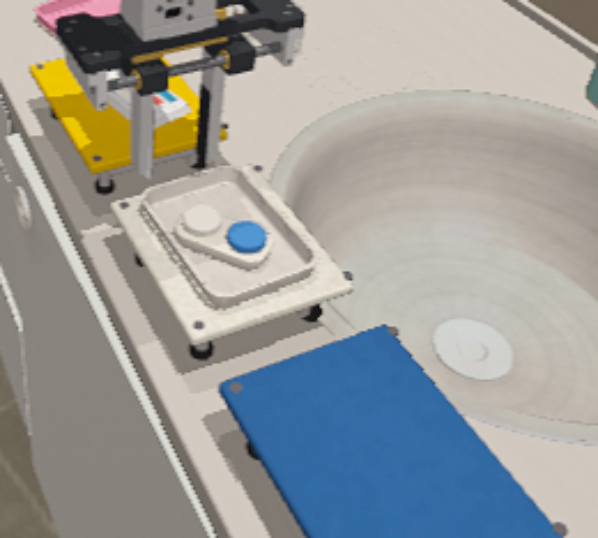

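The picture shows both fingers standing in the gap behind the tray (tips near 145,180 and 203,165), clear of both stands. Now I'll make contact gently and square up the tray.

Emit:
{"op": "send_rows", "data": {
  "plan": [
    {"travel": [-6, 0, 0], "delta_rot": [0, 0, 0], "fingers": 0},
    {"travel": [-5, 0, 0], "delta_rot": [0, 0, 0], "fingers": 0},
    {"travel": [-3, 0, 0], "delta_rot": [0, 0, 0], "fingers": 0},
    {"travel": [-3, 0, 0], "delta_rot": [0, 0, 0], "fingers": 0},
    {"travel": [-3, 0, 0], "delta_rot": [0, 0, 0], "fingers": 0},
    {"travel": [-3, 0, 0], "delta_rot": [0, 0, 0], "fingers": 0},
    {"travel": [-3, 0, 0], "delta_rot": [0, 0, 0], "fingers": 0},
    {"travel": [-3, 0, 0], "delta_rot": [0, 0, 0], "fingers": 0},
    {"travel": [-3, 0, 0], "delta_rot": [0, 0, 0], "fingers": 0},
    {"travel": [-3, 0, 0], "delta_rot": [0, 0, 0], "fingers": 0},
    {"travel": [-3, 0, 0], "delta_rot": [0, 0, 0], "fingers": 0},
    {"travel": [0, 0, 0], "delta_rot": [0, 0, 0], "fingers": 0}
  ]
}}

```text
clock: 5.85
eef_pos: [503.0, 12.6, 74.4]
eef_rot: [-3.141, 0.0, 1.596]
wrist_force: [-0.7, 0.9, -0.2]
finger_gap: 47.0
```

Run:
```python
from h import *
c=measure(); cv2.imwrite("pics/s2.png",cv2.resize(c["color"][150:384,200:460,::-1],None,fx=2.3,fy=2.3))
```

```text
top blue 5269 (array([ 510.2, -238.7]), array([128.8, 164.7]), 2.02) 50.7
top tray rim 13 (array([461.6, -85.8]), array([ 0. , 25.7]), 0.54) [[461.4, -98.2, 62.3], [461.7, -73.5, 68.1]]
side blue 8063 (array([ 508.3, -235. ]), array([130.1, 163.8]), 1.15) 50.2
side tray rim 926 (array([502. , -54.2]), array([ 91.4, 142.9]), 1.89) [[457.0, -124.4, 60.8], [547.3, 3.4, 67.6]]
side case 0.78 [493.4 -70.7  70.9]
```

View pics/s2.png

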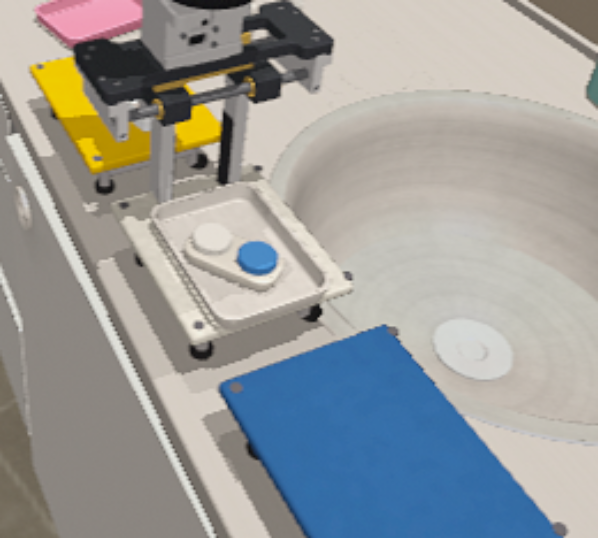

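Emit:
{"op": "send_rows", "data": {
  "plan": [
    {"travel": [-4, 0, 0], "delta_rot": [0, 0, 0], "fingers": 0},
    {"travel": [-6, 0.2, 0], "delta_rot": [0, 0, 0], "fingers": 0},
    {"travel": [-8, 0.2, 0], "delta_rot": [0, 0, 0], "fingers": 0},
    {"travel": [-8, 0.2, 0], "delta_rot": [0, 0, 0], "fingers": 0},
    {"travel": [-8, 0.2, 0], "delta_rot": [0, 0, 0], "fingers": 0},
    {"travel": [-8, 0.2, 0], "delta_rot": [0, 0, 0], "fingers": 0},
    {"travel": [-8, 0.2, 0], "delta_rot": [0, 0, 0], "fingers": 0},
    {"travel": [-8, 0.2, 0], "delta_rot": [0, 0, 0], "fingers": 0},
    {"travel": [-8, 0.2, 0], "delta_rot": [0, 0, 0], "fingers": 0},
    {"travel": [-8, 0.2, 0], "delta_rot": [0, 0, 0], "fingers": 0},
    {"travel": [-8, 0.2, 0], "delta_rot": [0, 0, 0], "fingers": 0},
    {"travel": [-8, 0.2, 0], "delta_rot": [0, 0, 0], "fingers": 0},
    {"travel": [-8, 0.2, 0], "delta_rot": [0, 0, 0], "fingers": 0},
    {"travel": [-6, 0, 0], "delta_rot": [0, 0, 0], "fingers": 0},
    {"travel": [-3, 0, 0], "delta_rot": [0, 0, 0], "fingers": 0},
    {"travel": [0, 0, 0], "delta_rot": [0, 0, 0], "fingers": 0}
  ]
}}

```text
clock: 8.15
eef_pos: [508.1, -94.2, 74.4]
eef_rot: [-3.142, 0.0, 1.596]
wrist_force: [-0.6, 0.3, -0.2]
finger_gap: 47.0
```

Run:
```python
from h import *
c=measure(); cv2.imwrite("pics/s3.png",cv2.resize(c["color"][150:384,200:460,::-1],None,fx=2.3,fy=2.3))
```

```text
top blue 3 (array([ 571.8, -315.2]), array([0.8, 4.6]), -16.4) 50.9
side blue 5315 (array([ 508.5, -235.5]), array([130. , 163.6]), 1.57) 50.2
side tray rim 1195 (array([ 507.4, -164.4]), array([ 92. , 134.6]), 1.18) [[462.0, -231.2, 60.7], [552.5, -104.7, 67.7]]
side case 0.83 [ 503.  -177.6   71.8]
```

View pics/s3.png

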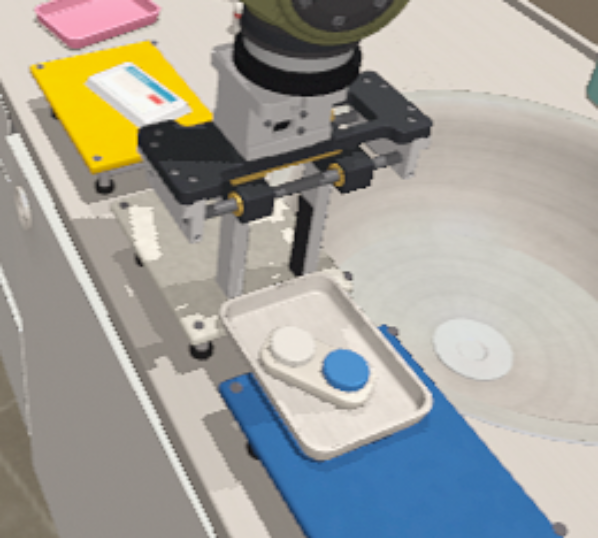

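Emit:
{"op": "send_rows", "data": {
  "plan": [
    {"travel": [-4, 0, 0], "delta_rot": [0, 0, 0], "fingers": 0},
    {"travel": [-6, 0, 0], "delta_rot": [0, 0, 0], "fingers": 0},
    {"travel": [-8, 0, 0], "delta_rot": [0, 0, 0], "fingers": 0},
    {"travel": [-8, 0, 0], "delta_rot": [0, 0, 0], "fingers": 0},
    {"travel": [-8, 0, 0], "delta_rot": [0, 0, 0], "fingers": 0},
    {"travel": [-8, 0, 0], "delta_rot": [0, 0, 0], "fingers": 0},
    {"travel": [-8, 0, 0], "delta_rot": [0, 0, 0], "fingers": 0},
    {"travel": [-6, 0, 0], "delta_rot": [0, 0, 0], "fingers": 0},
    {"travel": [-5, 0, 0], "delta_rot": [0, 0, 0], "fingers": 0},
    {"travel": [-4, 0, 0], "delta_rot": [0, 0, 0], "fingers": 0},
    {"travel": [-2, 0, 0], "delta_rot": [0, 0, 0], "fingers": 0},
    {"travel": [0, 0, 0], "delta_rot": [0, 0, 0], "fingers": 0}
  ]
}}

```text
clock: 9.95
eef_pos: [509.9, -161.1, 74.4]
eef_rot: [3.142, 0.0, 1.596]
wrist_force: [0.0, 0.4, -0.4]
finger_gap: 46.9
```

Run:
```python
from h import *
c=measure(("side",)); cv2.imwrite("pics/s4.png",cv2.resize(c["color"][150:384,200:460,::-1],None,fx=2.3,fy=2.3))
```

```text
side blue 2344 (array([ 508.5, -234.9]), array([129.9, 164.7]), 1.31) 50.1
side tray rim 1331 (array([ 509.2, -230.2]), array([ 91.8, 136.3]), 1.86) [[463.8, -297.0, 60.8], [554.4, -171.8, 67.7]]
side case 0.77 [ 499.3 -242.1   70.1]
```

View pics/s4.png

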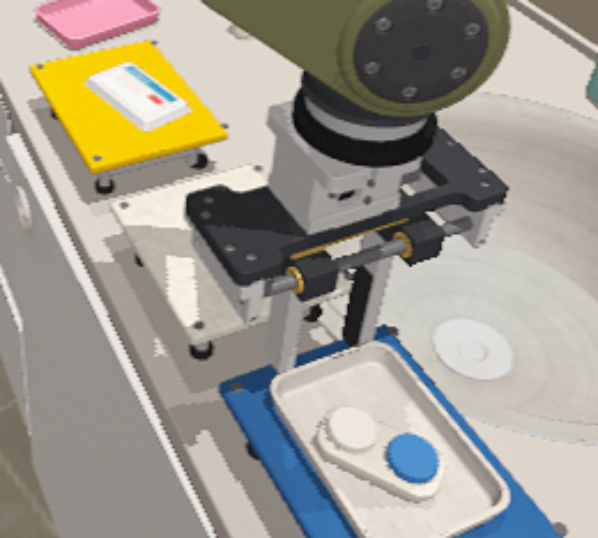

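Emit:
{"op": "send_rows", "data": {
  "plan": [
    {"travel": [-1, 0, 0], "delta_rot": [0, 0, 0], "fingers": 0},
    {"travel": [0, 0, 0], "delta_rot": [0, 0, 0], "fingers": 0},
    {"travel": [10, 0, 0], "delta_rot": [0, 0, 0], "fingers": 0},
    {"travel": [15, 0, 0], "delta_rot": [0, 0, 0], "fingers": 0},
    {"travel": [0, 0, -40], "delta_rot": [0, 0, 0], "fingers": 0},
    {"travel": [0, 0, -50], "delta_rot": [0, 0, 0], "fingers": 0},
    {"travel": [30, 0, -40], "delta_rot": [0, 0, 0], "fingers": 0},
    {"travel": [45, 0, 0], "delta_rot": [0, 0, 0], "fingers": 0},
    {"travel": [50, 0, 0], "delta_rot": [0, 0, 0], "fingers": 0},
    {"travel": [50, 0, 0], "delta_rot": [0, 0, 0], "fingers": 0},
    {"travel": [50, 0, 0], "delta_rot": [0, 0, 0], "fingers": 0},
    {"travel": [50, 0, 0], "delta_rot": [0, 0, 0], "fingers": 0},
    {"travel": [50, 0, 0], "delta_rot": [0, 0, 0], "fingers": 0},
    {"travel": [0, 0, 0], "delta_rot": [0, 0, 0], "fingers": 0}
  ]
}}

```text
clock: 11.85
eef_pos: [499.9, 191.1, 204.2]
eef_rot: [-3.141, -0.0, 1.601]
wrist_force: [-0.7, -1.2, 0.4]
finger_gap: 46.7
```

Run:
```python
from h import *
measure(("side",)); c=measure(("top",)); cv2.imwrite("pics/t5.png",cv2.resize(c["color"][140:270,250:512,::-1],None,fx=3,fy=3))
```

```text
side blue 2469 (array([ 508.8, -235.3]), array([130.6, 163.5]), 1.37) 50.1
side case 0.77 [ 498.7 -244.5   70.5]
top blue 2316 (array([ 510. , -235.7]), array([127.6, 169.3]), 1.26) 50.6
top tray rim 811 (array([ 509.8, -234. ]), array([ 91. , 127.1]), 1.38) [[464.7, -296.4, 61.0], [555.4, -171.4, 68.3]]
top case 0.83 [ 499.6 -237.    71.8]
```

View pics/t5.png

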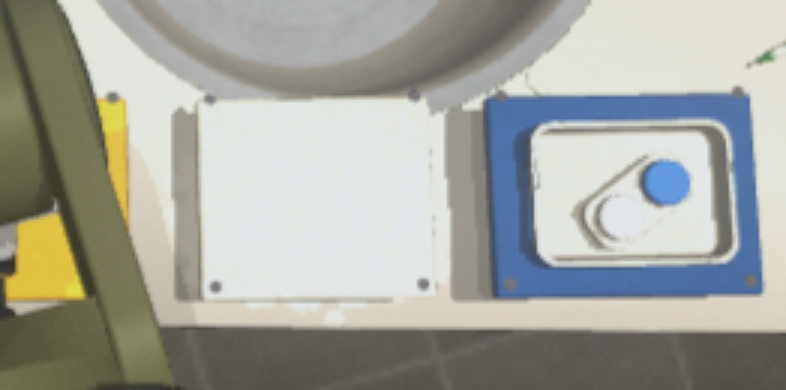

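The tray lies in the middle of the blue stand at (635,192), with the case in it. Tray centre (509.8, -234.0) at 1.38° against stand (510.0, -235.7) at 1.26°. The arm is clear.

```bash
python3 -c "
from cell import manip; print(manip.sign_off())"
```

```text
the job is handed in; nothing more can be done
None
```

The steel tray is on the blue stand, squarely in the middle with no edge hanging over, and the lens case is still in it. I pushed it there level with two half-open fingers against its rear end, then backed the arm clear and handed the job in about 12 s in on the robot's clock.

- **Position:** the last top view puts the tray centre within about 2 mm of the stand's centre (0.2 mm in x, 1.7 mm in y). The yaw differs by 0.1°.
- **Level:** the rim heights match a tray lying flat on the deck. Wrist force readings at the end of each move stayed below about 2 N.
- **Missing reading:** the last side view gave no tray reading, so the final tray position rests on the top view alone. A side measurement just before I nudged the tray a last 1 mm agreed with it to within 1 mm.

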